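# Warm the breakfast jars on the warming tray

## Task

Get the warming tray going for breakfast: clear its steel plate by standing the copper tin and the round steel caddy on the cork mat, and stand all the small white lidded jars upright on the plate. When that is done press the middle of the three keys fully down, so that the key that was down comes up; then pull the timer dial up, turn it clockwise while it is out until the white line on its bar points at the steel tab beside it, and push it fully back in. Leave the other things on the counter where they are.

Things in the scene. Friction and masses are not known exactly. Their poses are not given: they have to be found in the camera images.
- plate (a point): centre of the tray's steel plate, on its surface, 41.5 mm above the counter. The plate is 200 mm square inside a rim 6 mm thick that stands 8.5 mm above it. Site axes = the tray's: x away from the robot, y left, z up (yaw within 0.15 rad). The tray is a black slab 240 (x) by 340 (y) by 42 mm, fixed; the grey control strip fills its left (+y) end
- mat_top (a point): centre of the top of the cork mat, 210 mm (its x) by 130 mm (its y) and 6 mm thick, fixed to the counter at the left; x points away from the robot (yaw within 0.15 rad)
- tin: copper tin, 72 x 48 mm (its x, y) and 56 mm high, 0.18 kg; origin at the centre of its underside, z up. Starts standing on the plate
- caddy: round steel caddy with a steel lid, a plain cylinder 50 mm in diameter and 60 mm high, 0.18 kg; origin at the centre of its underside, z up. Starts standing on the plate
- jar1: small white ceramic jar with a flat steel lid, a plain cylinder 52 mm in diameter and 48 mm high, about 0.16 kg; origin at the centre of its underside, z up. Two to four such jars stand on the counter to the right; None if absent
- jar2: small white ceramic jar with a flat steel lid, a plain cylinder 52 mm in diameter and 48 mm high, about 0.16 kg; origin at the centre of its underside, z up. Two to four such jars stand on the counter to the right; None if absent
- jar3: small white ceramic jar with a flat steel lid, a plain cylinder 52 mm in diameter and 48 mm high, about 0.16 kg; origin at the centre of its underside, z up. Two to four such jars stand on the counter to the right; None if absent
- jar4: small white ceramic jar with a flat steel lid, a plain cylinder 52 mm in diameter and 48 mm high, about 0.16 kg; origin at the centre of its underside, z up. Two to four such jars stand on the counter to the right; None if absent
- key_near (a joint): travel of the nearest to the robot of the three white keys, m: 0 up, 0.008 fully down. This one is down at the start. The keys are linked: pushing one past half its travel (3 to 4 N) makes it snap down and the one that was down pops up
- key_mid (a joint): travel of the middle of the three white keys, m: 0 up, 0.008 fully down. The keys are linked: pushing one past half its travel (3 to 4 N) makes it snap down and the one that was down pops up
- key_far (a joint): travel of the farthest from the robot of the three white keys, m: 0 up, 0.008 fully down. The keys are linked: pushing one past half its travel (3 to 4 N) makes it snap down and the one that was down pops up
- key_mid_top (a point): centre of the middle key's top face, 30 (tray x) by 44 mm (tray y), 16 mm above the strip when up, 8 mm when down; the strip is 41.5 mm above the counter. Site axes as the tray's. The keys stand in a row 37 mm apart along the tray's x in the strip's nearer half, the dial in its farther half
- dial_grip (a point): point on the dial's axis inside its black bar grip, 26 mm above the dial's foot, 10 mm below the bar's top; bar 52 mm long, 14 wide, 28 high on a round skirt 54 mm across and 9 high. The foot is 42.5 mm above the counter when the dial is in. The x axis lies along the bar towards the end with the white line; z up
- dial (a joint): angle of the dial, rad, growing clockwise seen from above; about 0 at the start, range -0.5 to 2.6. While it is in at its starting angle a notch locks it; pulled fully up it turns freely (0.05 N m) and stays where it is left, and it can be pushed in at any angle beyond 0.6
- dial_lift (a joint): how far the dial is pulled up, m: 0 in, 0.012 fully out; it snaps over centre at 0.006 and stays in or out by itself, about 5 N either way
- marker_axis (a point): point on the dial's axis at its foot; the x axis points from there at the steel tab (9 x 7 mm, 8 mm high, 41 mm from the axis) that marks the wanted time. The dial is set when the x axis of dial_grip points the same way. The tab lies 0.7 to 1.5 rad clockwise of the white line at the start and the robot cannot move it
- mug: bystander: the blue mug, 76 mm wide and 85 mm high; origin at the centre of its underside; leave it alone
- capsule1: bystander: a brass coffee capsule, 37 mm wide and 27 mm high, between robot and jars; origin at the centre of its underside; leave it alone
- capsule2: bystander: another such capsule; origin at the centre of its underside; leave it alone
- salt: bystander: the small salt jar, 50 mm wide and 90 mm high; origin at the centre of its underside; leave it alone
- oil: bystander: the green oil bottle, 60 mm wide and 190 mm high; origin at the centre of its underside; leave it alone

How it is judged:
On the way, in this order (a step that is already met when the one before it is completed fails the run):
1. the tin and the caddy stand on the cork mat and every jar stands on the plate (x of jar1 in the frame of plate between -0.08 and 0.08 m and y of jar1 in the frame of plate between -0.08 and 0.08 m and z of jar1 in the frame of plate between -0.006 and 0.006 m and angle between each of jar1, jar2, jar3, jar4, tin, caddy's own z axis and vertical below 0.12 rad and linear speed of each of jar1, jar2, jar3, jar4, tin, caddy below 0.03 m/s and x of jar2 in the frame of plate between -0.08 and 0.08 m and y of jar2 in the frame of plate between -0.08 and 0.08 m and z of jar2 in the frame of plate between -0.006 and 0.006 m and x of jar3 in the frame of plate between -0.08 and 0.08 m and y of jar3 in the frame of plate between -0.08 and 0.08 m and z of jar3 in the frame of plate between -0.006 and 0.006 m and x of jar4 in the frame of plate between -0.08 and 0.08 m and y of jar4 in the frame of plate between -0.08 and 0.08 m and z of jar4 in the frame of plate between -0.006 and 0.006 m and x of tin in the frame of mat_top between -0.098 and 0.098 m and y of tin in the frame of mat_top between -0.058 and 0.058 m and z of tin in the frame of mat_top between -0.006 and 0.006 m and x of caddy in the frame of mat_top between -0.098 and 0.098 m and y of caddy in the frame of mat_top between -0.058 and 0.058 m and z of caddy in the frame of mat_top between -0.006 and 0.006 m), for 0.2 s.
2. the middle key is down and the other two are up (value of joint key_mid above 0.006 m and value of joint each of key_near, key_far below 0.002 m), for 0.2 s.
3. the dial is pulled out (value of joint dial_lift above 0.008 m), for 0.1 s.
4. the dial, still out, points at the tab (within 0.17 rad) (value of joint dial_lift above 0.008 m and angle between the x axis of dial_grip and the x axis of marker_axis, either way round below 0.17 rad), for 0.1 s.
5. the dial is pushed back in, pointing at the tab (value of joint dial_lift below 0.002 m and angle between the x axis of dial_grip and the x axis of marker_axis, either way round below 0.17 rad), for 0.2 s.
At the end, for the whole second after the job is handed in: Every jar stands upright on the plate (origin within 80 mm of its centre in x and y, tilt below 0.12), tin and caddy on the mat (origins over it); middle key down (over 6 mm), the others up (under 2 mm); dial in (under 2 mm), within 0.17 rad of the tab (all of step 1 and all of step 2 and all of step 5); the robot touches nothing.
It fails at once if a bystander (mug, capsule, salt jar or oil bottle) is knocked more than 40 mm away (distance of any of mug, capsule1, capsule2, salt, oil from where it was at the start of the episode above 0.04 m).
Of jar1, jar2, jar3, jar4 only 2 to 4 are there at a start; the rules pass over those that are not, and their reading is None.
At some moment in a run one of jar1, jar2, jar3, jar4, tin, caddy may be knocked a few centimetres aside while the robot is not near it.
Once in a run the grip may slacken for a moment while it holds something.
It also fails if it takes over 210 s, if anything falls off the work surface, if the arm or the gripper's body presses on something with over 40 N, if the wrist force passes 120 N, or if a joint passes its speed limit or range.

## Robot

A 6-joint arm with a two-finger parallel gripper is mounted at the origin on the work surface. World frame = base frame: x ahead of the robot, y to its left, z up, the work surface at z = 0. Lengths are in m, angles in rad, forces in N, time in s.
With the tool pointing down it reaches from about 0.325 to 0.775 m from the base axis. Payload 9.3 kg.
Tool frame: the origin (TCP) lies midway between the tips of the shut fingers; the grasp point (between the pads) lies 19 mm behind it (ctrl.tcp_to_grasp is the distance from the TCP to the grasp point, in m); z points along the fingers, y is the line along which they close (so a half turn about z gives the same grasp; the last joint's range is limited). The gripper opens to 85 mm and grips with 20 to 120 N. Pads are 22 mm wide; open, the fingers measure 114 mm over their backs; the gripper's body (76 mm by 85 mm) begins 54 mm behind the grasp point. The pads swing forward as they close: fully open they stand 13 mm farther back than shut.
Start: joints at [-1.417, 0.259, 0.021, 1.334, 0, 1.418], TCP at [0.166, -0.524, 0.231] pointing down, gripper open.
Joint ranges: [-3.04, 3.04], [-0.91, 1.82], [-1.04, 1.36], [-1.92, 1.95], [-1.52, 1.45], [-3.14, 3.14]. Speed limits (rad/s): [2.22, 2.22, 2.79, 3.14, 3.14, 3.14].

## Interface

Orientations are given as [roll, pitch, yaw] about the fixed x, y, z axes, in that order (R = Rz(yaw) Ry(pitch) Rx(roll)).
In Python, from bench import ctrl, eyes, effector gives the robot as it stands (ctrl), with the cameras (eyes) and the gripper (effector). Calls block until the motion is done:
- ctrl.move_pose(position, orientation): joint-space move of the TCP to a pose.
- ctrl.move_linear(position, rot=None, vel=0.15, until_force=None): straight line of the TCP; rot=None keeps the orientation; vel is the mean speed in m/s. With until_force (N) it stops when the force on the tool has changed by that much, and returns True; else False.
- ctrl.movej(angles): joint-space move.
- effector.release() and effector.grab(squeeze=None): open the fingers fully, or close them until they stop; squeeze is the grip in N (None keeps the last).
- ctrl.hold(seconds).
- ctrl.inverse_kinematics(position, orientation): joint angles nearest the present ones, or None.
- eyes.grab_frame(name): name is "scene" or "top"; returns a dict with "color" (384x512x3 uint8, red, green, blue), "fx", "fy", "cx", "cy" (pixels), "R" (3x3) and "t" (3): a world point X has camera coordinates R X + t. Camera axes: x right, y down, z forward; pixel columns grow to the right and rows downward; lengths in m; the calibration is good to about 2 mm. A picture is of the moment at which its call begins. There is no depth.
A pose or a line that the arm cannot do raises ctrl.IKError and nothing moves.
- ctrl.job_done(): hands the job in; it is judged then, once.
Readings, each from a call of its own:
- ctrl.read_time(): time.
- ctrl.read_joints(): joint angles.
- ctrl.read_dq(): joint speeds.
- ctrl.read_tau(): joint torques, N m.
- ctrl.read_ee_pos(): TCP position.
- ctrl.read_tool_rot(): TCP orientation.
- ctrl.read_contact_force(): force on the tool from outside, world axes, zero at the start.
- ctrl.read_torque(): the same for the moment, N m.
- ctrl.read_opening(): finger opening in m.
- ctrl.read_grip_force(): force on a finger pad.
Only numpy, scipy, OpenCV 4.12 (cv2) and the standard library are available. Lean on these libraries where they do the work, as an engineer would, in place of code of your own. Each camera call takes 0.05 s, during which the arm holds its last target. There are 200 camera calls.

## Working session

There is one attempt and no reset: what is moved stays moved. The work goes in short steps, each a Python script; the robot and the scene stay as the last script left them, time stands still between calls to the robot, and variables do not carry over. Pictures are saved under pics/ and viewed, at most 14 in all, crops included, and the job is handed in when it is done.

```bash
ls; mkdir -p pics; python3 - <<'E'
from bench import ctrl, eyes, effector
import cv2,numpy as np
for n in("scene","top"):
    f=eyes.grab_frame(n);cv2.imwrite(f"pics/{n}0.png",cv2.resize(f["color"][:,:,::-1],(800,600),interpolation=cv2.INTER_CUBIC))
    print(n,f["fx"],f["fy"],f["cx"],f["cy"],np.round(f["R"],3).tolist(),"cam",np.round(-f["R"].T@f["t"],3))
print(ctrl.read_time(),ctrl.read_ee_pos(),ctrl.read_tool_rot(),ctrl.tcp_to_grasp)
E
```

```text
bench.py
pics
scene 420.67802523371336 420.67802523371336 257.08633339518076 185.8601932552321 [[-0.675, 0.738, 0.006], [0.636, 0.585, -0.503], [-0.375, -0.336, -0.864]] cam [0.911 0.336 0.912]
top 371.9008906088149 371.9008906088149 256.47651196831146 191.68661485602493 [[0.006, -1.0, 0.03], [-0.985, -0.011, -0.174], [0.175, -0.029, -0.984]] cam [0.375 0.032 1.002]
0.1 [ 0.16606149 -0.52407948  0.23073143] [-3.14040315e+00 -1.83804060e-04  3.06811781e-01] 0.0187
```

View pics/scene0.png

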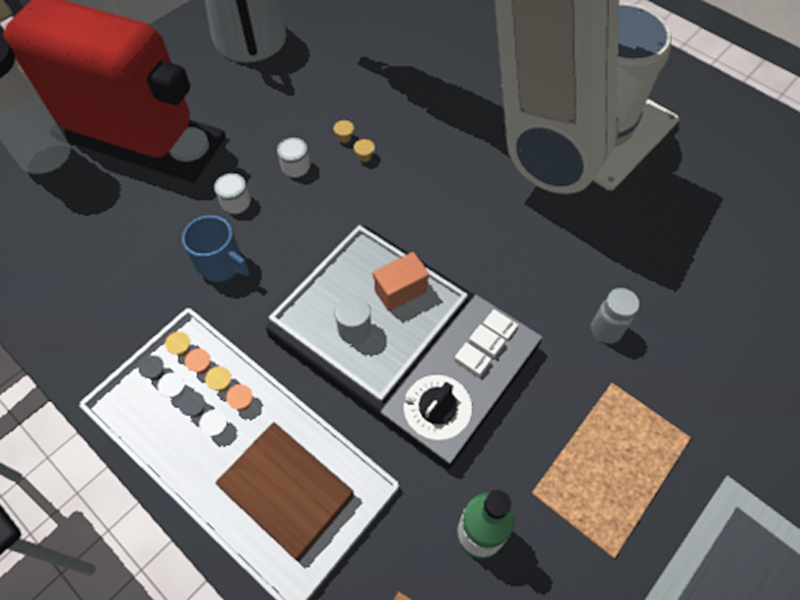

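View pics/top0.png

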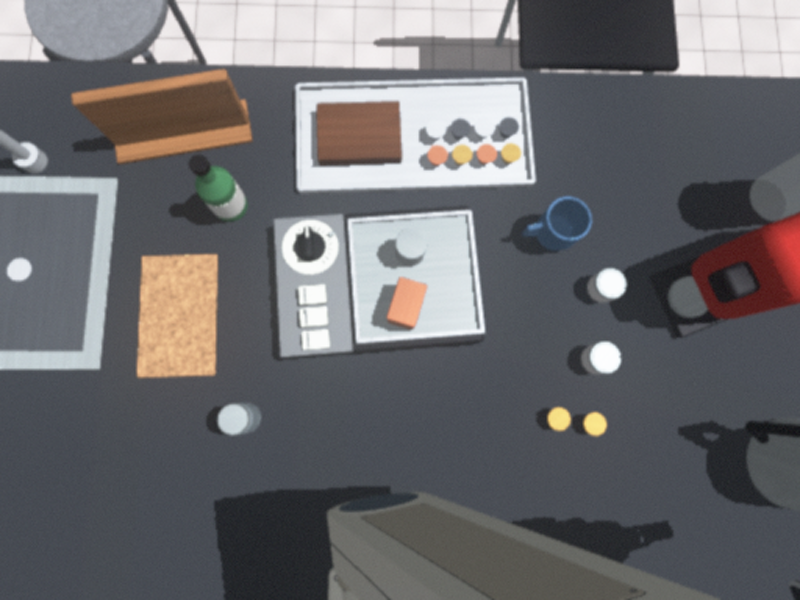

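Two jars are visible: top view (610,283) and (605,357), scene view (232,190) and (293,157). The tray, mat (top view 178,315) and dial (310,245) are clear. I'll zoom in on the tray in both views.

```bash
python3 - <<'E'
from bench import ctrl, eyes, effector
import cv2,numpy as np
a=eyes.grab_frame("top")["color"];b=eyes.grab_frame("scene")["color"]
print(a.shape)
np.savez("f0.npz",a=a,b=b)
c=lambda im,x,y,w,h,s:cv2.resize(im[y:y+h,x:x+w,::-1],(int(w*s),int(h*s)),interpolation=cv2.INTER_CUBIC)
cv2.imwrite("pics/ztop.png",c(a,172,130,144,108,5.5))
cv2.imwrite("pics/zscene.png",c(b,165,140,190,160,3.75) )
cv2.imwrite("pics/zdial.png",np.hstack([c(a,174,132,50,50,8),c(b,250,230,55,68,7)[:400,:]]) )
E
```

```text
(384, 512, 3)
```

View pics/ztop.png

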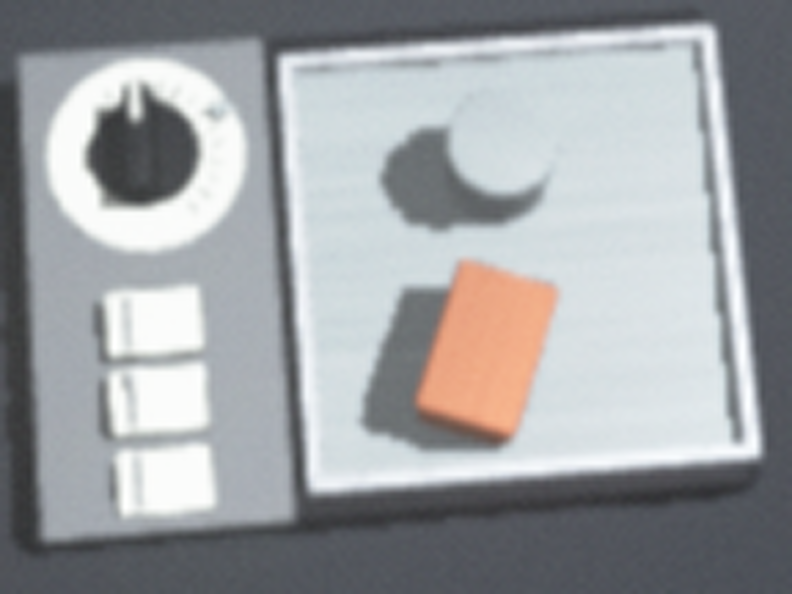

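View pics/zscene.png

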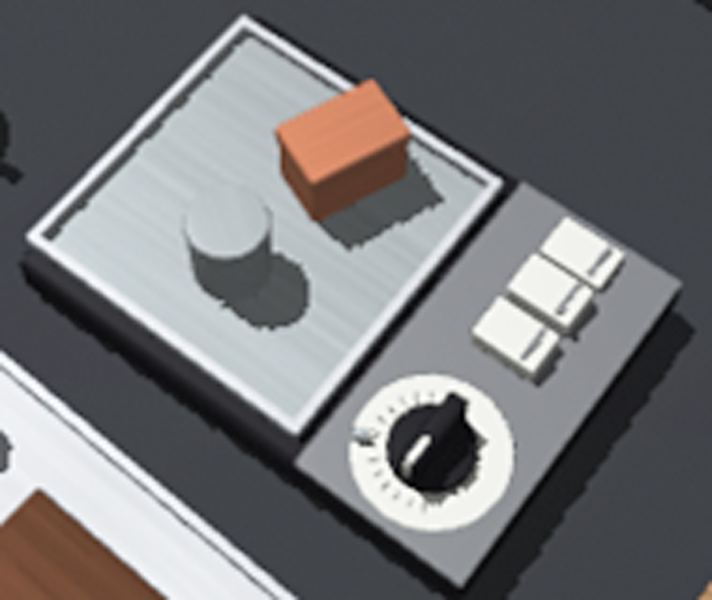

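View pics/zdial.png

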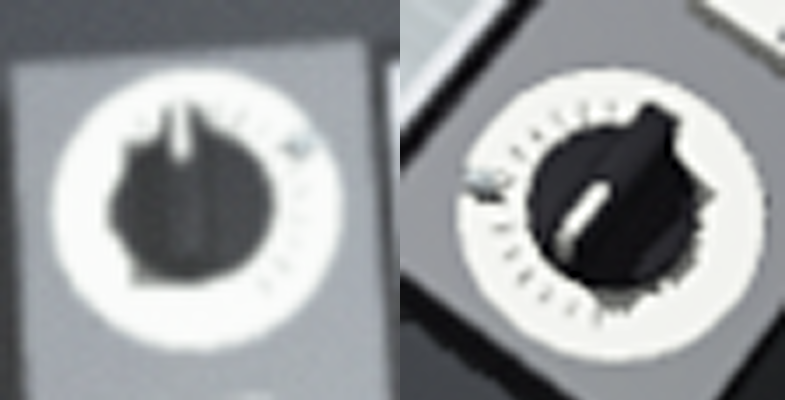

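The crops show, in zoomed pixels:
- **Rim corners:** top crop (280,57), (712,28), (762,458), (310,492).
- **Caddy lid:** top (503,144), scene (227,219).
- **Middle key:** top (158,398), scene (552,290).
- **White line:** in the dial crop, points away from the robot.
- **Tab:** top (297,147), scene (485,185).

Next I'll triangulate.

```bash
cat > lib.py <<'E'
from bench import ctrl, eyes, effector
import cv2,numpy as np
F={}
def frame(n):
    F[n]=eyes.grab_frame(n); return F[n]
def ray(f,uv):
    d=np.array([(uv[0]-f["cx"])/f["fx"],(uv[1]-f["cy"])/f["fy"],1.])
    R=np.array(f["R"]); d=R.T@d; return -R.T@np.array(f["t"]), d/np.linalg.norm(d)
def onplane(f,uv,z):
    o,d=ray(f,uv); return o+d*(z-o[2])/d[2]
def tri(fa,ua,fb,ub):
    (o1,d1),(o2,d2)=ray(fa,ua),ray(fb,ub)
    s=np.linalg.lstsq(np.c_[d1,-d2],o2-o1,rcond=None)[0]
    p,q=o1+s[0]*d1,o2+s[1]*d2
    return (p+q)/2,np.linalg.norm(p-q)
def proj(f,X):
    c=np.array(f["R"])@np.asarray(X)+np.array(f["t"]); return np.array([f["fx"]*c[0]/c[2]+f["cx"],f["fy"]*c[1]/c[2]+f["cy"]])
def blobs(mask,amin=20):
    cs,_=cv2.findContours(mask.astype(np.uint8),cv2.RETR_EXTERNAL,cv2.CHAIN_APPROX_NONE)
    return [c for c in cs if cv2.contourArea(c)>=amin]
def hsv(f): return cv2.cvtColor(f["color"],cv2.COLOR_RGB2HSV).astype(int)
E
python3 - <<'E'
from lib import *
t,s=frame("top"),frame("scene")
Z=lambda x0,y0,k:(lambda X,Y:((X+.5)/k-.5+x0,(Y+.5)/k-.5+y0))
zt,zs,dt=Z(172,130,5.5),Z(165,140,3.75),Z(174,132,8)
ds=lambda X,Y:Z(250,230,7)(X-400,Y)
def show(n,a,b):
    p,e=tri(t,a,s,b);print(n,np.round(p,4),"gap %.4f"%e);return p
for n,a,b in [("NL",(310,492),(503,183)),("NR",(762,458),(245,18)),("FR",(712,28),(28,240)),("FL",(280,57),(297,432)),("caddy",(503,144),(227,219)),("keymid",(158,398),(552,290))]: show(n,zt(*a),zs(*b))
for n,a,b in [("line_out",(178,105),(566,240)),("line_in",(182,158),(606,190)),("tab",(297,147),(483,183))]: show(n,dt(*a),ds(*b))
for n,f in(("top",t),("scene",s)):
    h=hsv(f);H,S,V=h[...,0],h[...,1],h[...,2]
    for k,m in(("lid",(S<40)&(V>205)),("cop",(H<12)&(S>110)&(V>195)),("mat",(H>8)&(H<20)&(S>70)&(V>110))):
        for c in blobs(m,60):
            (cx,cy),(w,hh),an=cv2.minAreaRect(c);print(n,k,[round(v,1) for v in(cx,cy,w,hh,an)],cv2.contourArea(c))
E
```

```text
NL [0.4729 0.077  0.0461] gap 0.0010
NR [ 0.4907 -0.1354  0.043 ] gap 0.0011
FR [ 0.7032 -0.1153  0.0435] gap 0.0001
FL [0.6833 0.0957 0.049 ] gap 0.0002
caddy [ 0.6279 -0.0107  0.0987] gap 0.0015
keymid [0.515  0.1485 0.055 ] gap 0.0001
line_out [0.6622 0.1619 0.073 ] gap 0.0018
line_in [0.6434 0.1603 0.0755] gap 0.0004
tab [0.6572 0.1255 0.0452] gap 0.0030
top lid [149.0, 268.0, 16.0, 16.0, 90.0] 209.5
top lid [387.0, 228.0, 18.0, 18.0, 90.0] 262.5
top lid [201.9, 217.0, 12.5, 17.1, 82.9] 181.5
top lid [200.5, 202.0, 12.0, 17.0, 90.0] 183.0
top lid [199.8, 188.1, 11.8, 17.1, 84.3] 172.5
top lid [390.5, 180.5, 17.0, 17.0, 90.0] 237.0
top lid [12.0, 172.0, 12.0, 14.0, 90.0] 140.0
top lid [198.0, 158.0, 34.0, 36.0, 90.0] 963.0
top lid [265.8, 176.2, 79.2, 81.7, 85.6] 6198.5
top lid [36.5, 174.5, 73.0, 121.0, 0.0] 1545.5
top lid [17.3, 99.2, 11.2, 14.6, 20.0] 74.5
top lid [264.9, 85.0, 67.9, 151.1, 88.4] 9888.5
top lid [106.6, 26.5, 34.9, 23.0, 61.9] 450.0
top lid [329.3, 13.7, 7.8, 21.1, 14.0] 70.0
top lid [471.5, 24.0, 48.0, 79.0, 90.0] 3653.0
top lid [218.5, 21.5, 43.0, 211.0, 90.0]
[... 1083 characters left out ...]
 32.0] 148.5
scene lid [149.0, 289.7, 190.5, 106.6, 40.1] 18236.0
scene lid [235.0, 195.7, 92.6, 86.1, 36.2] 1917.5
scene lid [146.0, 118.0, 12.0, 16.0, 90.0] 150.0
scene lid [186.3, 94.8, 11.6, 14.1, 56.3] 120.5
scene lid [468.8, 35.4, 12.5, 11.6, 26.6] 62.0
scene lid [433.9, 18.2, 16.1, 12.1, 26.6] 88.5
scene cop [152.5, 253.0, 14.0, 15.0, 90.0] 164.5
scene cop [125.8, 229.8, 13.4, 14.1, 45.0] 151.5
scene cop [256.1, 174.2, 16.5, 30.4, 63.4] 440.5
scene mat [180.8, 313.0, 68.7, 51.2, 43.8] 3137.0
scene mat [152.5, 253.5, 15.0, 15.0, 90.0] 176.0
scene mat [391.4, 299.8, 67.6, 91.4, 35.0] 5710.5
scene mat [125.5, 230.0, 14.0, 15.0, 90.0] 162.5
scene mat [255.8, 175.1, 17.9, 31.8, 63.4] 505.0
```

```bash
python3 - <<'E'
from lib import *
t,s=frame("top"),frame("scene")
def show(n,a,b,z):
    p,e=tri(t,a,s,b);print(n,np.round(p,4),"gap %.4f"%e,"| plane",np.round(onplane(t,a,z)[:2],4),np.round(onplane(s,b,z)[:2],4));return p
show("jarA",(387,228),(186.3,94.8),.048);show("jarB",(390.5,180.5),(146,118),.048)
show("mat",(113,201.5),(391.4,299.8),.006)
show("disk",(198,158),(279.5,260),.0425)
show("keymid",(200.5,202.2),(311.3,216.7),.0575);show("tin",(259.1,193.2),(256.1,174.2),.0975)
z=.0975
for f,n in((t,"t"),(s,"s")):
    h=hsv(f);m=(h[...,0]<12)&(h[...,1]>110)&(h[...,2]>195)
    if n=="s":m[230:]=0
    c=[c for c in blobs(m,250)][0]
    P=np.array([onplane(f,p[0],z)[:2] for p in c],np.float32);r=cv2.minAreaRect(P*1000)
    print("tin",n,r); 
    h=hsv(f);m=(h[...,0]>8)&(h[...,0]<20)&(h[...,1]>70)&(h[...,2]>110);c=max(blobs(m),key=cv2.contourArea)
    P=np.array([onplane(f,p[0],.006)[:2] for p in c],np.float32);print("mat",n,cv2.minAreaRect(P*1000))
    h=hsv(f);m=(h[...,1]<40)&(h[...,2]>205)
    c=[c for c in blobs(m,900) if cv2.contourArea(c)<1400 and abs(cv2.boundingRect(c)[0]-(181 if n=="t" else 258))<15]
    for q in c:
        P=np.array([onplane(f,p[0],.0425)[:2] for p in cv2.convexHull(q)],np.float32);print("disk",n,cv2.fitEllipse(P*1000))
E=lambda X,Y:((X+.5)/8-.5+174,(Y+.5)/8-.5+132)
D=lambda X,Y:((X-400+.5)/7-.5+250,(Y+.5)/7-.5+230)
for n,a,b,z in[("lo",(178,105),(566,240),.0785),("li",(182,158),(606,190),.0785),("tab",(297,147),(483,183),.0505)]:
    print(n,onplane(t,E(*a),z),onplane(s,D(*b),z))
show("caddy",(172+503.5/5.5-.5,130+144.5/5.5-.5),(165+227.5/3.75-.5,140+219.5/3.75-.5),.1015)
for a,b in(((310,492),(503,183)),((762,458),(245,18)),((712,28),(28,240)),((280,57),(297,432))):
    show("rim",(172+a[0]/5.5-.4,130+a[1]/5.5-.4),(165+b[0]/3.75-.4,140+b[1]/3.75-.4),.05)
E
```

```text
jarA [ 0.4534 -0.3358  0.046 ] gap 0.0015 | plane [ 0.4528 -0.3343] [ 0.4547 -0.335 ]
jarB [ 0.5799 -0.3528  0.0464] gap 0.0030 | plane [ 0.5787 -0.3508] [ 0.581  -0.3531]
mat [ 0.524   0.391  -0.0088] gap 0.0037 | plane [0.5211 0.3874] [0.5313 0.3885]
disk [0.6362 0.1594 0.0389] gap 0.0025 | plane [0.6346 0.16  ] [0.6379 0.159 ]
keymid [0.5148 0.1476 0.0544] gap 0.0012 | plane [0.514  0.1478] [0.5165 0.1477]
tin [ 0.5338 -0.0026  0.0947] gap 0.0045 | plane [ 0.5321 -0.0006] [ 0.5361 -0.0035]
tin t ((532.2393188476562, -1.8890571594238281), (41.7070198059082, 66.06376647949219), 73.62662506103516)
mat t ((522.5401611328125, 386.207275390625), (211.75856018066406, 132.53515625), 2.3910574913024902)
disk t ((635.5194702148438, 159.6458282470703), (95.47550201416016, 96.44467163085938), 133.89794921875)
tin s ((536.3141479492188, -3.7544898986816406), (42.692604064941406, 67.6656494140625), 73.40569305419922)
mat s ((525.0512084960938, 385.5985107421875), (210.7991943359375, 130.36917114257812), 2.3547346591949463)
disk s ((637.0994873046875, 158.70611572265625), (93.66715240478516, 94.16643524169922), 29.326068878173828)
lo [0.66005156 0.16194507 0.0785    ] [0.66425952 0.16230971 0.0785    ]
li [0.64245723 0.16007081 0.0785    ] [0.64447343 0.16081212 0.0785    ]
tab [0.65486786 0.12625232 0.0505    ] [0.65950169 0.12546291 0.0505    ]
caddy [ 0.6279 -0.0107  0.0987] gap 0.0015 | plane [ 0.6267 -0.0099] [ 0.6292 -0.0102]
rim [0.4729 0.0769 0.0462] gap 0.0011 | plane [0.4722 0.0772] [0.4751 0.0776]
rim [ 0.4907 -0.1355  0.0431] gap 0.0010 | plane [ 0.4901 -0.1347] [ 0.4938 -0.1312]
rim [ 0.7032 -0.1154  0.0436] gap 0.0002 | plane [ 0.701  -0.1143] [ 0.7048 -0.1121]
rim [0.6833 0.0957 0.0491] gap 0.0002 | plane [0.683  0.0957] [0.6836 0.0958]
```

```bash
python3 - <<'E'
from lib import *
t,s=frame("top"),frame("scene")
k=1.5625
for n,f,u,z in[("oilcap_t",t,(200,165),.19),("oilcap_s",s,(497,500),.19),("salt_t",t,(232,419),.09),("salt_s",s,(622,302),.09),
 ("mug_t",t,(568,218),.085),("mug_s",s,(208,235),.085),("handle_t",t,(528,234),.05),("handle_s",s,(243,268),.04),
 ("driptray_t",t,(652,277),.02),("driptray_t2",t,(686,340),.02),("driptray_s",s,(225,135),.02),("driptray_s2",s,(185,178),.02),("redcorner_t",t,(693,262),.2),("red_t2",t,(717,318),.1),("cap1",t,(559,419),.027),("cap2",t,(595,424),.027),("cap1s",s,(364,146),.027),("cap2s",s,(343,127),.027)]:
    print(n,np.round(onplane(f,(u[0]/k-.3,u[1]/k-.3),z),3))
for p in[(.58,-.352,.25),(.4535,-.3345,.25),(.5,.386,.3),(.6363,.159,.2),(.57,.39,.06),(.63,-.01,.3),(.63,0,.06)]:
    print(p,[ (round(y,2), (lambda q:None if q is None else np.round(q,2).tolist())(ctrl.inverse_kinematics(p,[np.pi,0,y]))) for y in(-1.,.09,1)])
E
```

```text
oilcap_t [0.717 0.305 0.19 ]
oilcap_s [0.72  0.305 0.19 ]
salt_t [0.35  0.263 0.09 ]
salt_s [0.354 0.261 0.09 ]
mug_t [ 0.679 -0.271  0.085]
mug_s [ 0.68  -0.271  0.085]
handle_t [ 0.661 -0.212  0.05 ]
handle_s [ 0.67  -0.215  0.04 ]
driptray_t [ 0.595 -0.436  0.02 ]
driptray_t2 [ 0.485 -0.488  0.02 ]
driptray_s [ 0.5  -0.47  0.02]
driptray_s2 [ 0.612 -0.443  0.02 ]
redcorner_t [ 0.578 -0.412  0.2  ]
red_t2 [ 0.512 -0.498  0.1  ]
cap1 [ 0.351 -0.259  0.027]
cap2 [ 0.343 -0.319  0.027]
cap1s [ 0.352 -0.261  0.027]
cap2s [ 0.345 -0.321  0.027]
(0.58, -0.352, 0.25) [(-1.0, [-0.67, 0.49, 0.42, 1.5, 0.0, -2.81]), (0.09, [-0.67, 0.49, 0.42, 1.5, 0.0, 2.38]), (1, [-0.67, 0.49, 0.42, 1.5, 0.0, 1.47])]
(0.4535, -0.3345, 0.25) [(-1.0, [-0.78, 0.28, 0.1, 1.39, 0.0, -2.93]), (0.09, [-0.78, 0.28, 0.1, 1.39, 0.0, 2.27]), (1, [-0.78, 0.28, 0.1, 1.39, 0.0, 1.36])]
(0.5, 0.386, 0.3) [(-1.0, [0.52, 0.4, 0.4, 1.57, 0.0, -1.62]), (0.09, [0.52, 0.4, 0.4, 1.57, 0.0, -2.71]), (1, [0.52, 0.4, 0.4, 1.57, 0.0, 2.67])]
(0.6363, 0.159, 0.2) [(-1.0, [0.12, 0.45, 0.23, 1.35, 0.0, -2.02]), (0.09, [0.12, 0.45, 0.23, 1.35, 0.0, -3.11]), (1, [0.12, 0.45, 0.23, 1.35, 0.0, 2.26])]
(0.57, 0.39, 0.06) [(-1.0, [0.48, 0.58, 0.09, 1.08, 0.0, -1.66]), (0.09, [0.48, 0.58, 0.09, 1.08, 0.0, -2.75]), (1, [0.48, 0.58, 0.09, 1.08, 0.0, 2.62])]
(0.63, -0.01, 0.3) [(-1.0, [-0.15, 0.4, 0.4, 1.57, 0.0, -2.29]), (0.09, [-0.15, 0.4, 0.4, 1.57, 0.0, 2.9]), (1, [-0.15, 0.4, 0.4, 1.57, 0.0, 1.99])]
(0.63, 0, 0.06) [(-1.0, [-0.13, 0.48, -0.08, 1.01, 0.0, -2.27]), (0.09, [-0.13, 0.48, -0.08, 1.01, 0.0, 2.92]), (1, [-0.13, 0.48, -0.08, 1.01, 0.0, 2.01])]
```

```bash
cat >> lib.py <<'E'
PI=np.pi
def go(x,y,z,yaw,vel=.2,**k):
    return ctrl.move_linear([x,y,z],[PI,0,yaw],vel=vel,**k)
def pick(x,y,zb,yaw,ztr,dz=.014,sq=60):
    """object base height zb; arrive from above, grasp 14+19 mm above the base"""
    effector.release(); ctrl.move_pose([x,y,ztr],[PI,0,yaw])
    go(x,y,zb+.08,yaw,.25); hit=go(x,y,zb+dz,yaw,.08,until_force=8)
    effector.grab(squeeze=sq); go(x,y,zb+dz+.03,yaw,.08); o=ctrl.read_opening(); g=ctrl.read_grip_force()
    go(x,y,ztr,yaw,.25); print("pick hit",hit,"opening %.4f grip %.0f z %.3f t %.1f"%(o,g,ctrl.read_ee_pos()[2],ctrl.read_time()))
def place(x,y,zb,yaw,ztr,dz=.014):
    ctrl.move_pose([x,y,ztr],[PI,0,yaw]); o=ctrl.read_opening()
    go(x,y,zb+dz+.025,yaw,.2); hit=go(x,y,zb+dz-.004,yaw,.03,until_force=5)
    z=ctrl.read_ee_pos()[2]; effector.release(); go(x,y,zb+.1,yaw,.15); go(x,y,ztr,yaw,.3)
    print("place opening %.4f hit"%o,hit,"z-nominal %.4f t %.1f"%(z-zb-dz,ctrl.read_time()))
E
python3 - <<'E'
from lib import *
t,s=frame("top"),frame("scene");k=1.5625
print("red",tri(t,(693/k-.3,262/k-.3),s,(160/k-.3,155/k-.3)))
yaw=PI-.286
pick(.534,-.002,.0415,yaw,.22)
place(.57,.388,.006,PI+.041,.22)
pick(.628,-.010,.0415,PI+.09,.22)
f=frame("top");cv2.imwrite("pics/t1.png",cv2.resize(f["color"][:,:,::-1],(800,600)))
E
```

```text
red (array([ 0.61695583, -0.49764723,  0.04230832]), np.float64(0.0025411530280145074))
pick hit False opening 0.0474 grip 62 z 0.218 t 6.3
place opening 0.0473 hit True z-nominal 0.0006 t 11.2
pick hit False opening 0.0489 grip 62 z 0.218 t 16.1
```

View pics/t1.png

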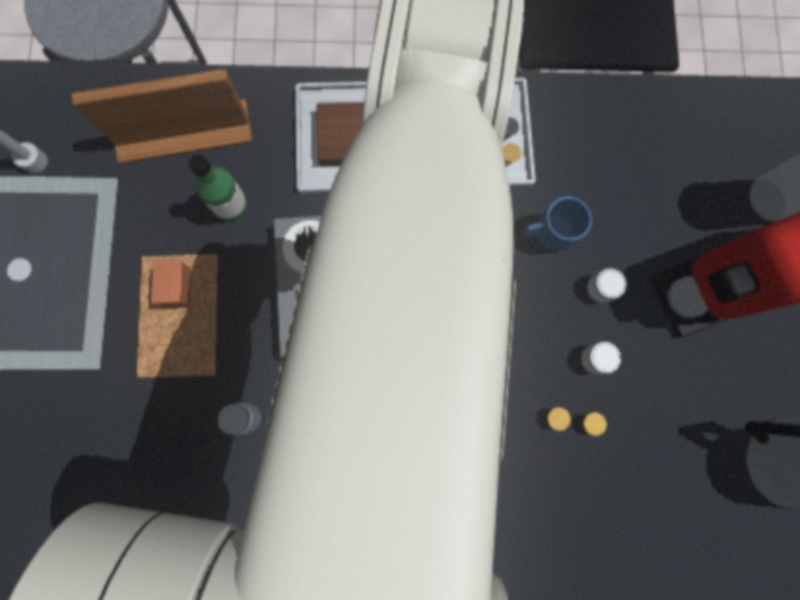

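The tin stands on the mat (top view 168,282). Only two jars exist, unmoved at (610,283) and (605,357), with nothing hidden in the area the arm used to cover. I'll place the caddy, then move the jars, re-measuring each first.

```bash
cat >> lib.py <<'E'
def jars():
    t=frame("top");h=hsv(t);m=(h[...,1]<40)&(h[...,2]>205);out=[]
    for c in blobs(m,120):
        if cv2.contourArea(c)<400:
            (u,v),_,_=cv2.minAreaRect(c);p=onplane(t,(u,v),.048)
            if p[1]<-.2 and .3<p[0]<.75: out.append(p[:2]+[.001,-.0005])
    return out
E
python3 - <<'E'
from lib import *
place(.475,.386,.006,PI+.041,.22)
J=jars();print(J)
C=np.array([.588,-.018]);ca,sa=np.cos(.09),np.sin(.09)
R=np.array([[ca,-sa],[sa,ca]])
j=min(J,key=lambda p:np.hypot(*(p-[.4535,-.3345])))
pick(j[0],j[1],0,PI+.09,.2,dz=.013)
place(*(C+R@[-.043,0]),.0415,PI+.09,.2,dz=.013)
J=jars();print(J)
s=frame("scene");cv2.imwrite("pics/s2.png",cv2.resize(s["color"][:,:,::-1],(800,600)))
E
```

```text
place opening 0.0489 hit True z-nominal 0.0007 t 21.2
[array([ 0.44125785, -0.37857513]), array([ 0.57965372, -0.35126132])]
pick hit False opening 0.0507 grip 63 z 0.198 t 27.5
place opening 0.0507 hit True z-nominal 0.0007 t 31.9
[array([ 0.57777771, -0.35276024])]
```

View pics/s2.png

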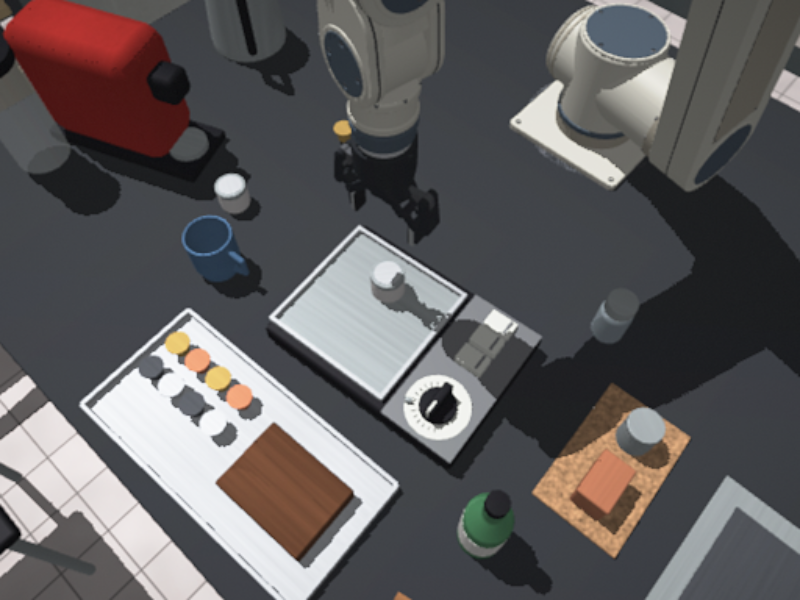

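Scene view: jar A stands on the plate (387,280) after being picked from its knocked position. The tin (605,483) and caddy (640,430) stand on the mat. Jar B (232,193) comes next.

```bash
python3 - <<'E'
from lib import *
C=np.array([.588,-.018]);ca,sa=np.cos(.09),np.sin(.09);R=np.array([[ca,-sa],[sa,ca]])
j=min(jars(),key=lambda p:np.hypot(*(p-[.579,-.352])));print(j)
pick(j[0],j[1],0,PI/2,.2,dz=.013)
place(*(C+R@[.043,0]),.0415,PI+.09,.2,dz=.013)
ctrl.move_pose([.36,.05,.25],[PI,0,PI])
c=lambda im,x,y,w,h:cv2.resize(im[y:y+h,x:x+w,::-1],(400,600),interpolation=cv2.INTER_CUBIC)
t=frame("top")["color"];s=frame("scene")["color"]
print(jars())
cv2.imwrite("pics/b3.png",np.hstack([cv2.resize(t[130:260,80:340,::-1],(400,200)),cv2.resize(s[140:370,165:455,::-1],(400,317))[:200]]) if 0 else np.vstack([cv2.resize(t[120:250,80:320,::-1],(554,300)),cv2.resize(s[140:365,150:450,::-1],(554,300))]))
E
```

```text
[ 0.57805163 -0.3530442 ]
pick hit False opening 0.0508 grip 62 z 0.198 t 36.9
place opening 0.0505 hit True z-nominal 0.0008 t 41.2
[]
```

View pics/b3.png

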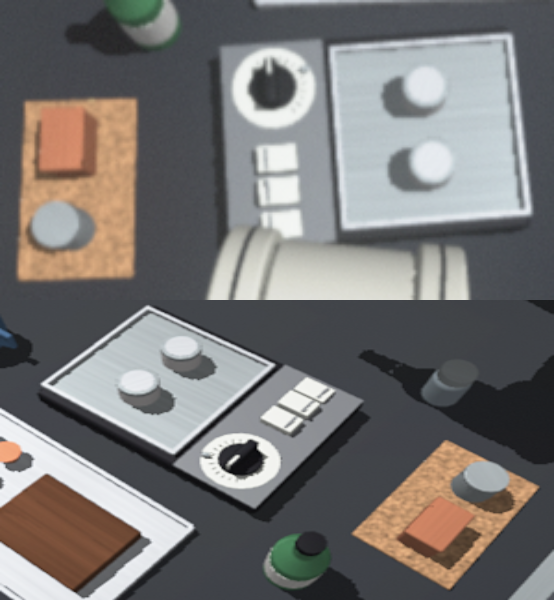

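Everything is in place: jars upright at top crop (425,88) and (431,162), tin and caddy on the mat. Next is the key.

```bash
python3 - <<'E'
from lib import *
y=PI+.09
effector.grab(squeeze=40)
ctrl.move_pose([.515,.148,.14],[PI,0,y])
go(.515,.148,.066,y,.15)
h=go(.515,.148,.047,y,.02,until_force=14);print(h,ctrl.read_ee_pos(),ctrl.read_contact_force())
ctrl.hold(.2);go(.515,.148,.14,y,.15)
ctrl.move_pose([.36,.0,.25],[PI,0,PI])
t=frame("top")["color"];s=frame("scene")["color"]
cv2.imwrite("pics/k4.png",np.hstack([cv2.resize(t[130:235,172:222,::-1],(286,600),interpolation=2),cv2.resize(s[190:300,250:344,::-1],(512,600),interpolation=2)]))
print(ctrl.read_time())
E
```

```text
True [0.51492909 0.1480313  0.04949069] [-1.48049771  0.3313506   8.15650414]
47.5333
```

View pics/k4.png

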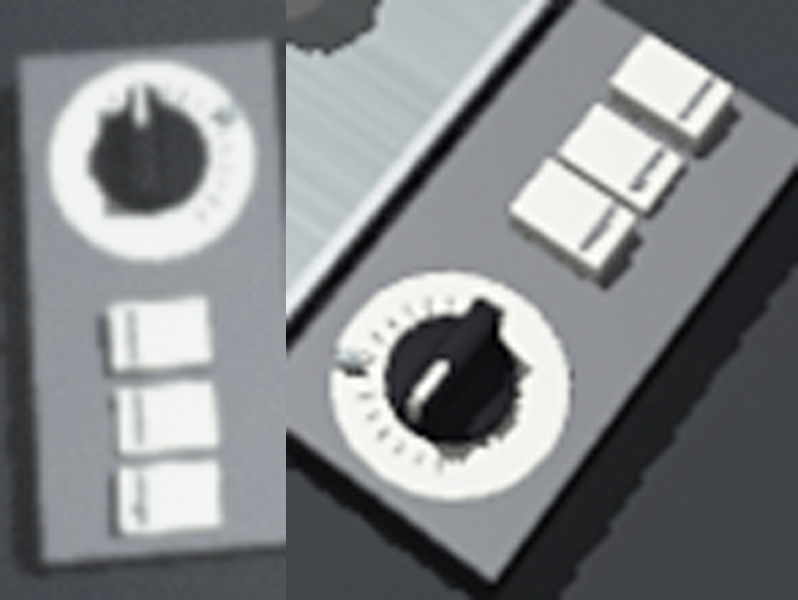

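The middle key is down (TCP stopped at 0.0495, the key's fully-down height) and the near key is up. The line points away from the robot, with the tab at (228,115) in the left crop. Next: pull and turn the dial.

```bash
python3 - <<'E'
from lib import *
x,y=.6363,.1592;a0,a1=.09,-1.01
effector.release();ctrl.move_pose([x,y,.16],[PI,0,PI+a0])
go(x,y,.055,PI+a0,.08,until_force=8);print(ctrl.read_ee_pos())
effector.grab(squeeze=70);ctrl.hold(.1);print("open",ctrl.read_opening(),ctrl.read_grip_force())
go(x,y,.068,PI+a0,.02);print(ctrl.read_ee_pos(),ctrl.read_contact_force())
ctrl.hold(.2)
for a in np.linspace(a0,a1,6)[1:]: ctrl.move_pose([x,y,.0675],[PI,0,PI+a])
ctrl.hold(.2);print("open",ctrl.read_opening(),ctrl.read_contact_force(),ctrl.read_torque(),ctrl.read_tool_rot())
effector.release();go(x,y,.16,PI+a1,.1)
effector.grab();ctrl.move_pose([.36,.0,.25],[PI,0,PI])
t=frame("top")["color"];s=frame("scene")["color"]
cv2.imwrite("pics/d5.png",np.hstack([cv2.resize(t[132:182,174:224,::-1],(400,400),interpolation=2),cv2.resize(s[230:287,250:307,::-1],(400,400),interpolation=2)]))
print(ctrl.read_time())
E
```

```text
[0.63663301 0.15923455 0.05560272]
open 0.012676407545475046 68.85352849960327
[0.63639116 0.15844948 0.06747999] [ 1.60248673 -5.26044306 -3.1511407 ]
open 0.012616177492514374 [ 2.20213961 -4.88070563 -1.06699644] [-0.74067124 -0.52610672 -0.02051321] [3.14118350e+00 6.89089533e-04 2.14158474e+00]
58.5167
```

View pics/d5.png

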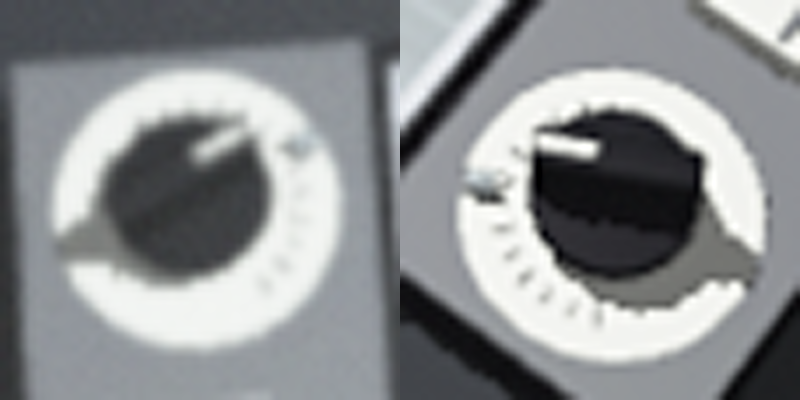

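The bar is raised and turned; the white line runs (200,155)→(245,128) in the top crop and (598,150)→(540,142) in the scene crop. I'll check its angle and lift numerically.

```bash
python3 - <<'E'
from lib import *
t,s=frame("top"),frame("scene")
E=lambda X,Y:((X+.5)/8-.5+174,(Y+.5)/8-.5+132)
k=400/57;D=lambda X,Y:((X-400+.5)/k-.5+250,(Y+.5)/k-.5+230)
for z in(.0905,):
  for f,a,b in((t,E(200,155),E(245,128)),(s,D(598,150),D(540,142))):
    p,q=onplane(f,a,z),onplane(f,b,z);print(p,q,np.arctan2(*(q-p)[1::-1]))
print(tri(t,E(200,155),s,D(598,150)),tri(t,E(245,128),s,D(540,142)))
for u,v in((E(297,147),D(485,183)),):
  print("tab",onplane(t,u,.0505),onplane(s,v,.0505))
E
```

```text
[0.64004989 0.15278405 0.0905    ] [0.64910848 0.1388877  0.0905    ] -0.9931084792264052
[0.64048128 0.1532083  0.0905    ] [0.65019978 0.13891054 0.0905    ] -0.9738095839545149
(array([0.64024901, 0.15295892, 0.08968036]), np.float64(0.00015430612496285953)) (array([0.64964669, 0.13881908, 0.08915661]), np.float64(0.0005246703734865342))
tab [0.65486786 0.12625232 0.0505    ] [0.65901766 0.12576897 0.0505    ]
```

The line points at −0.985 rad against the tab's −1.01, at height 0.0895, so the dial is out. Push it in.

```bash
python3 - <<'E'
from lib import *
x,y=.6363,.1590;a=PI-1.0
ctrl.move_pose([x,y,.15],[PI,0,a]);go(x,y,.097,a,.1)
h=go(x,y,.0765,a,.02,until_force=18);print(h,ctrl.read_ee_pos(),ctrl.read_contact_force())
ctrl.hold(.2);go(x,y,.16,a,.1)
ctrl.move_pose([.36,.0,.25],[PI,0,PI])
t=frame("top")["color"];s=frame("scene")["color"]
cv2.imwrite("pics/d6.png",np.vstack([np.hstack([cv2.resize(t[132:182,174:224,::-1],(300,300),interpolation=2),cv2.resize(s[230:287,250:307,::-1],(300,300),interpolation=2)]),np.hstack([cv2.resize(t[120:250,80:320,::-1],(300,300)),cv2.resize(s[140:365,150:450,::-1],(300,300))])]))
print(ctrl.read_time())
E
```

```text
True [0.63621917 0.15905236 0.0785911 ] [-1.24069355 -0.95951376  6.93522743]
64.0
```

View pics/d6.png

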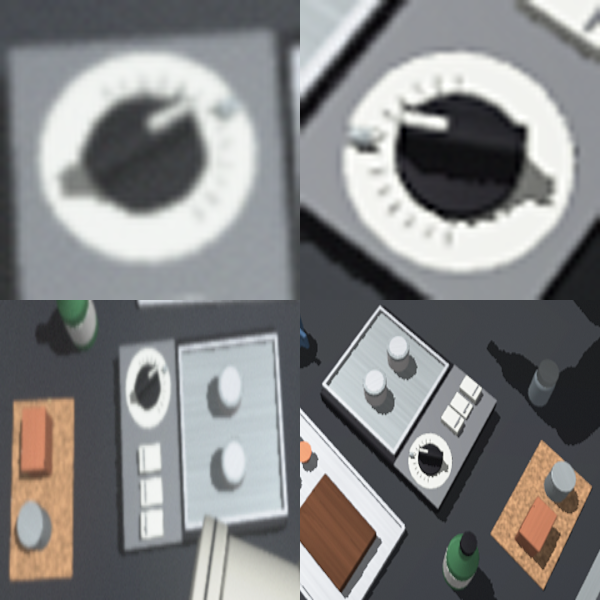

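The dial is in (bar top at 0.0786) and the line points at the tab (225,108). The jars, tin and caddy are unchanged.

```bash
python3 -c "
from bench import ctrl, eyes, effector
print(ctrl.job_done())"
```

```text
the job is handed in; nothing more can be done
None
```

The job is handed in, with no verdict shown; my last pictures and readings have both jars (only two were there) on the plate, the tin and caddy on the mat, the middle key down, and the dial in and pointing at the tab, after about 64 s.

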